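# Line up the tins on the display board by size

### The arm

A 6-joint arm with a two-finger parallel gripper is mounted at the origin on the work surface. World frame = base frame: x ahead of the robot, y to its left, z up, the work surface at z = 0. Lengths are in m, angles in rad, forces in N, time in s.
With the tool pointing down it reaches from about 0.35 to 0.975 m from the base axis. Payload 4.9 kg.
Tool frame: the origin (TCP) lies midway between the tips of the shut fingers; the grasp point (between the pads) lies 19 mm behind it (manip.pinch_z is the distance from the TCP to the grasp point, in m); z points along the fingers, y is the direction in which the jaws open and shut (so a half turn about z gives the same grasp; the last joint's range is limited). The gripper opens to 85 mm and grips with 20 to 120 N. Pads are 22 mm wide; open, the fingers measure 114 mm over their backs; the gripper's body (76 mm by 85 mm) begins 54 mm behind the grasp point. The pads swing forward as they close: fully open they stand 13 mm farther back than shut.
Start: joints at [-1.421, 0.053, 1.613, -0, 1.476, -0.119], TCP at [0.166, -0.603, 0.205] pointing down, gripper open.
Joint ranges: [-3.01, 3.01], [-1.01, 2.22], [0.06, 2.58], [-1.02, 4.17], [0.09, 2.62], [-3.14, 3.14]. Speed limits (rad/s): [2.57, 2.57, 3.14, 3.14, 3.14, 3.14].

### API

Orientations are given as a unit quaternion [w, x, y, z].
In Python, from plant import manip gives the robot as it stands.
- The arm moves only by the tool drive_tool, never from a script. Its argument "commands" is text: rows parted by semicolons, each of 5 numbers parted by spaces: the finger opening in mm, from 0 to 85.4, then the shift along the tool's x, y, z in units of 30 mm (1.0 is 30 mm), then the turn about the tool's z in degrees. A call has exactly 8 rows; each row shifts and turns the commanded pose from where the row before left it, along the tool's axes as they then stand; what a row does not reach is not made up. A row lasts 1/8 s, in which the tool goes at most 62.5 mm and 10.7 degrees, less where a joint would pass 70% of its speed; a pose out of reach is approached as far as the arm can. A call is refused whole if a number of a shift passes 1 or a number of a turn 10.7, either way. A call with a gripper value outside its range is refused whole. The fingers move at their own pace and stop on an object; the grip force is fixed at half the most. Time passes only in rows, so rows that do not move let the fingers close, or fill a call up. It gives the time, the measured TCP pose, the force and the opening at its end, in the units of the state.
- manip.state(): the state, without advancing time (a new reading comes with each control period).
- manip.grab_frame(name): name is "side" or "top"; returns the picture (400x640x3 uint8, red, green, blue); there is no depth.
- manip.camera_params(name): a dict with "fx", "fy", "cx", "cy" (pixels), "distortion" ([k1, k2, p1, p2, k3] as OpenCV has them; the pictures are not rectified), "xyz" and "orientation" of the camera in the world. Camera axes: x right, y down, z forward; pixel columns grow to the right and rows downward; lengths in m; the calibration is good to about 2 mm. A picture is of the moment at which its call begins. camera_params takes no time and is no camera call.
- manip.job_done(): hands the job in, once; it reports no verdict.
The state is a dict: "time": time; "joint_pos": joint angles; "joint_vel": joint speeds; "joint_efforts": joint torques, N m; "tool_pos": TCP position; "tool_rot": TCP orientation; "contact_force": force on the tool from outside, world axes, zero at the start; "ft_torque": the same for the moment, N m; "gripper_width": opening from 0.0 (shut) to 1.0 (fully open).
Only numpy, scipy, OpenCV 4.12 (cv2) and the standard library are available. Lean on these libraries where they do the work, as an engineer would, in place of code of your own. Each camera call takes 0.05 s, during which the arm holds its last target. There are 200 camera calls.

### The job

Stand the four green tins on the black rubber discs of the wooden display board, one on each disc and well centred, in order of size: the smallest on the disc next to the price-card holder, growing to the largest at the far end. Set each one down gently and upright without dropping it or tipping any tin over, and do not knock or shove the sauce bottle.

Things in the scene. Friction and masses are not known exactly. Their poses are not given: they have to be found in the camera images.
- tin_1: The smallest of four upright closed round tins of one design (steel rims, green side with a white paper band): 48 mm in diameter, 50 mm tall, straight-sided, 120 g give or take a third. Stands loose on the counter (z = 0) at the start, anywhere before the board. Origin: centre of its underside; z along its axis, up.
- tin_2: The second smallest of four upright closed round tins of one design (steel rims, green side with a white paper band): 52 mm in diameter, 72 mm tall, straight-sided, 180 g give or take a third. Stands loose on the counter (z = 0) at the start, anywhere before the board. Origin: centre of its underside; z along its axis, up.
- tin_3: The second largest of four upright closed round tins of one design (steel rims, green side with a white paper band): 56 mm in diameter, 94 mm tall, straight-sided, 250 g give or take a third. Stands loose on the counter (z = 0) at the start, anywhere before the board. Origin: centre of its underside; z along its axis, up.
- tin_4: The largest of four upright closed round tins of one design (steel rims, green side with a white paper band): 60 mm in diameter, 116 mm tall, straight-sided, 330 g give or take a third. Stands loose on the counter (z = 0) at the start, anywhere before the board. Origin: centre of its underside; z along its axis, up.
- disc_a: One of four like black rubber discs, 74 mm across, 2 mm thick, fixed in a straight row, 115 mm between centres, along the middle of a fixed pale wooden board (110 mm deep, 650 mm long, 30 mm high). Which letter lies where in the row varies, as do the board's place and yaw. Origin: centre of its underside, 30 mm above the counter; a tin stands on its top, at 32 mm. z is up.
- disc_b: One of four like black rubber discs, 74 mm across, 2 mm thick, fixed in a straight row, 115 mm between centres, along the middle of a fixed pale wooden board (110 mm deep, 650 mm long, 30 mm high). Which letter lies where in the row varies, as do the board's place and yaw. Origin: centre of its underside, 30 mm above the counter; a tin stands on its top, at 32 mm. z is up.
- disc_c: One of four like black rubber discs, 74 mm across, 2 mm thick, fixed in a straight row, 115 mm between centres, along the middle of a fixed pale wooden board (110 mm deep, 650 mm long, 30 mm high). Which letter lies where in the row varies, as do the board's place and yaw. Origin: centre of its underside, 30 mm above the counter; a tin stands on its top, at 32 mm. z is up.
- disc_d: One of four like black rubber discs, 74 mm across, 2 mm thick, fixed in a straight row, 115 mm between centres, along the middle of a fixed pale wooden board (110 mm deep, 650 mm long, 30 mm high). Which letter lies where in the row varies, as do the board's place and yaw. Origin: centre of its underside, 30 mm above the counter; a tin stands on its top, at 32 mm. z is up.
- card_holder: Price-card holder: dark wooden foot (50 x 36 mm, 14 mm high) with a leaning blank white card (50 mm wide, top 80 mm above the board). Fixed on the board at one end of the row, 115 mm beyond the nearest disc's centre; which end varies. Equally far out at the other end is a low dark wooden block (70 x 20 mm, 24 mm high). Origin: centre of the foot's underside, 30 mm above the counter.
- sauce_bottle: Bystander: a loose amber glass bottle with a black cap, 64 mm in diameter, 190 mm tall, 0.6 kg, standing on the counter at the robot's right, off the right-hand end of the board. Origin: centre of its underside; z along its axis, up.
Mind the look-alikes: they are no part of the job. What is shaped like the tin_4 but blue is not meant.

How it is judged:
By the outcome, as a careful person would: the job done as asked, in the order asked, and still so for the second after the job is handed in, with the robot touching nothing.
It also fails if it takes over 96 s, if anything falls off the work surface, if the arm or the gripper's body presses on something with over 40 N, if the wrist force passes 120 N, or if a joint passes its speed limit or range.

## Working session

There is one attempt and no reset: what is moved stays moved. The work goes in short steps, Python scripts to look and compute and a tool call to move; the robot and the scene stay as the last step left them, time stands still between calls to the robot, and variables do not carry over. Pictures are saved under pics/ and viewed, about 12 in all and at most 16, crops included, and the job is handed in when it is done.

Besides the shell and the picture viewer there is one more tool, called after "Emit:" in YAML: its name, and indented under it one key for each argument. drive_tool: Moves the arm, as the interface text tells. Its arguments: {"type":"object","properties":{"commands":{"type":"string"}},"required":["commands"]}

```bash
mkdir -p pics; python3 - <<'E'
from plant import manip
import cv2
for n in("side","top"):
    cv2.imwrite(f"pics/{n}0.png",manip.grab_frame(n)[:,:,::-1]); print(manip.camera_params(n))
print(manip.state(), manip.pinch_z)
E
```

```text
{'fx': 362.94067244306194, 'fy': 362.94067244306194, 'cx': 315.7242196628014, 'cy': 199.4972849011946, 'distortion': array([-0.06116981,  0.        ,  0.        ,  0.        ,  0.        ]), 'xyz': array([0.38335976, 0.54112542, 0.70245393]), 'orientation': array([ 0.04910434, -0.10710937,  0.92078016, -0.37186053])}
{'fx': 362.68247902697607, 'fy': 362.68247902697607, 'cx': 318.40656090683433, 'cy': 201.91283172586432, 'distortion': array([-0.0655286,  0.       ,  0.       ,  0.       ,  0.       ]), 'xyz': array([ 0.41808756, -0.10081737,  0.94665432]), 'orientation': array([-0.05356267,  0.70556211, -0.70511293,  0.04614001])}
{'time': 0.1, 'joint_pos': array([-1.42101489e+00,  5.32756733e-02,  1.61418279e+00,  1.92911972e-05,
        1.47599036e+00, -1.19028419e-01]), 'joint_vel': array([-0.00068763, -0.00352155, -0.00359041, -0.00099716, -0.00156198,
       -0.00074125]), 'joint_efforts': array([-6.65273292e-04, -3.94902778e+01, -3.71362495e+01, -1.26393998e-04,
        3.89614303e-03, -7.84094624e-06]), 'tool_pos': array([ 0.16588597, -0.60194059,  0.20377981]), 'tool_rot': array([-9.28124805e-04,  9.90980943e-01,  1.33999660e-01, -4.66987951e-06]), 'contact_force': array([0.02919669, 0.1612269 , 0.65747289]), 'ft_torque': array([-0.01392182,  0.00032969,  0.02759783]), 'gripper_width': 1.0025156737792722} 0.0187
```

View pics/top0.png

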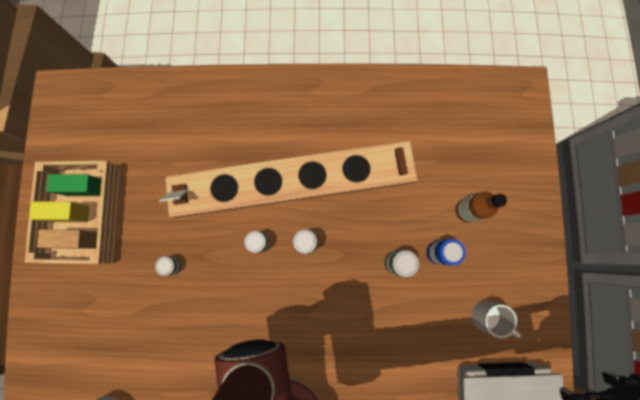

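View pics/side0.png

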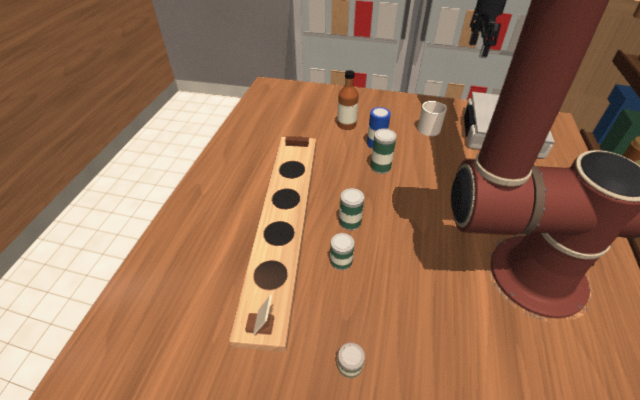

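```bash
cat >h.py <<'E'
import numpy as np, cv2
from plant import manip
from scipy.spatial.transform import Rotation as R
def cam(n):
    p=manip.camera_params(n);K=np.array([[p['fx'],0,p['cx']],[0,p['fy'],p['cy']],[0,0,1]])
    q=p['orientation'];return K,np.array(p['distortion']),np.array(p['xyz']),R.from_quat([*q[1:],q[0]]).as_matrix()
def back(n,uv,z):
    K,d,t,Rm=cam(n);u=cv2.undistortPoints(np.array(uv,float).reshape(-1,1,2),K,d)[:,0]
    r=np.c_[u,np.ones(len(u))]@Rm.T;return t+r*((z-t[2])/r[:,2])[:,None]
def proj(n,P):
    K,d,t,Rm=cam(n);c=(np.array(P,float).reshape(-1,3)-t)@Rm
    return cv2.projectPoints(c,np.zeros(3),np.zeros(3),K,d)[0][:,0]
def circ(c,r,z,m=60):
    a=np.linspace(0,2*np.pi,m,endpoint=False);return np.c_[c[0]+r*np.cos(a),c[1]+r*np.sin(a),np.full(m,z)]
E
cat >m.py <<'E'
from h import *
T=cv2.imread('pics/top0.png');S=cv2.imread('pics/side0.png')
def comp(mask,seed):
    n,l,st,c=cv2.connectedComponentsWithStats(mask.astype(np.uint8),connectivity=4);k=l[seed[1],seed[0]]
    return c[k],st[k],l==k
def fitc(n,img,seed,z,f):
    c,st,m=comp(f(img),seed)
    pts=cv2.findContours(m.astype(np.uint8),0,1)[0][0][:,0]
    ar=back(n,[c],z)[0]
    P=back(n,pts,z);return ar,np.round(np.ptp(P[:,:2],axis=0)*1000),len(pts),st[4]
lid=lambda I:(cv2.cvtColor(I,cv2.COLOR_BGR2HSV)[...,1]<60)&(I.min(2)>125)
dark=lambda I:I.max(2)<70
H=[.05,.072,.094,.116]
for k,(a,b) in enumerate(zip([(164,265),(255,240),(305,240),(405,263)],[(351,352),(342,242),(352,197),(385,136)])):
    for n,I,s in(("top",T,a),("side",S,b)):print("tin",k+1,n,*fitc(n,I,s,H[k],lid))
D=[]
for a,b in zip([(224,187),(268,181),(312,175),(356,168)],[(270,275),(279,233),(286,199),(292,170)]):
    for n,I,s in(("top",T,a),("side",S,b)):
        r=fitc(n,I,s,.032,dark);D.append(r[0]);print("disc",n,*r)
D=np.array(D);print(np.linalg.norm(np.diff(D[::2],axis=0),axis=1),np.linalg.norm(np.diff(D[1::2],axis=0),axis=1))
E
python3 m.py
```

```text
tin 1 top [0.38571765 0.2914804  0.05      ] [42. 42.] 49 254
tin 1 side [0.38609889 0.29176018 0.05      ] [45. 46.] 72 522
tin 2 top [0.44614497 0.06230366 0.072     ] [50. 46.] 56 338
tin 2 side [0.44656736 0.06259621 0.072     ] [49. 51.] 57 342
tin 3 top [ 0.44619145 -0.05903553  0.094     ] [54. 52.] 64 424
tin 3 side [ 0.44659242 -0.05854659  0.094     ] [53. 54.] 57 306
tin 4 top [ 0.39502011 -0.2892948   0.116     ] [56. 57.] 71 522
tin 4 side [ 0.39803895 -0.28820446  0.116     ] [65. 61.] 60 244
disc top [0.58526609 0.15293369 0.032     ] [66. 63.] 71 507
disc side [ 0.56073613 -0.0712815   0.032     ] [16. 43.] 29 240913
disc top [0.60195035 0.03936495 0.032     ] [63. 65.] 69 513
disc side [0.60192782 0.03901195 0.032     ] [68. 69.] 72 522
disc top [ 0.61864341 -0.07407724  0.032     ] [63. 64.] 70 513
disc side [ 0.61872264 -0.07389403  0.032     ] [67. 66.] 63 391
disc top [ 0.63558495 -0.18791707  0.032     ] [64. 62.] 70 502
disc side [ 0.63554554 -0.18743224  0.032     ] [66. 66.] 57 305
[0.11478774 0.11466381 0.11509353] [0.11773445 0.11414826 0.11477776]
```

Emit:
drive_tool:
  commands: "85 0 0 -1 -10;85 0 0 -1 -10;85 0 0 -1 -10;85 0 0 0 -10;85 0 0 0 -10;85 0 0 0 -10;85 0 0 0 -10;85 0 0 0 -4.6"

```text
time: 1.1
tool_pos: [0.1659, -0.6022, 0.2941]
tool_rot: [-0.001, 0.706, 0.708, 0.0]
contact_force: [1.2, -0.4, -0.9]
gripper_width: 0.994
```

```bash
cat >>h.py <<'E'
def rel(x,y,z):
    s=manip.state();q=s['tool_rot'];M=R.from_quat([*q[1:],q[0]]).as_matrix()
    d=M.T@(np.array([x,y,z])-s['tool_pos'])/.03
    print('units',d.round(3),'tool x yaw',np.degrees(np.arctan2(M[1,0],M[0,0])).round(2),'tilt',np.degrees(np.arccos(-M[2,2])).round(2),s['tool_pos'].round(4),s['contact_force'].round(1),s['gripper_width'].round(3),s['time'])
E
python3 -c "
from h import *
rel(.3955,-.289,.25)
print(back('top',[(498,200)],.19),back('side',[(349,76)],.19),back('top',[(454,252)],.116))"
```

```text
Traceback (most recent call last):
  File "h.py", line 18, in rel
    print('units',d.round(3),'tool x yaw',np.degrees(np.arctan2(M[1,0],M[0,0])).round(2),'tilt',np.degrees(np.arccos(-M[2,2])).round(2),s['tool_pos'].round(4),s['contact_force'].round(1),s['gripper_width'].round(3),s['time'])
                                                                                                                                                                                           ^^^^^^^^^^^^^^^^^^^^^^^^
AttributeError: 'float' object has no attribute 'round'
```

```bash
sed -i "s/s\['gripper_width'\].round(3)/s['gripper_width']/" h.py
python3 -c "
from h import *
rel(.3955,-.289,.25)
print(back('top',[(498,200)],.19),back('side',[(349,76)],.19),back('top',[(454,252)],.116))"
```

```text
units [10.415  7.686  1.482] tool x yaw 90.18 tilt 0.07 [ 0.1659 -0.6022  0.2941] [ 1.2 -0.4 -0.9] 0.9935865962902309 1.1
[[ 0.52966185 -0.47591517  0.19      ]] [[ 0.52753251 -0.45581688  0.19      ]] [[ 0.42051756 -0.40185399  0.116     ]]
```

Emit:
drive_tool:
  commands: "85 1 0.7 0 0;85 1 0.7 0 0;85 1 0.7 0 0;85 1 0.7 0 0;85 1 0.7 0 0;85 1 0.7 0 0;85 1 0.7 0 0;85 1 0.7 0 0"

```text
time: 2.1
tool_pos: [0.3344, -0.3613, 0.2943]
tool_rot: [-0.0, 0.707, 0.707, 0.0]
contact_force: [0.2, 0.1, 0.2]
gripper_width: 0.995
```

```bash
python3 -c "
from h import *
rel(.3955,-.289,.15)"
```

```text
units [2.406 2.039 4.812] tool x yaw 89.99 tilt 0.05 [ 0.3344 -0.3613  0.2943] [0.2 0.1 0.2] 0.9948492914022706 2.1
```

Emit:
drive_tool:
  commands: "85 0.8 0.7 0 0;85 0.8 0.7 0 0;85 0.8 0.64 0 0;85 0 0 1 0;85 0 0 1 0;85 0 0 0.8 0;85 0 0 0 0;85 0 0 0 0"

```text
time: 3.1
tool_pos: [0.3954, -0.2908, 0.2118]
tool_rot: [0.001, 0.707, 0.707, 0.0]
contact_force: [-0.0, 0.1, -0.1]
gripper_width: 0.995
```

```bash
python3 -c "
from h import *
rel(.3955,-.289,.06)
cv2.imwrite('pics/side1.png',cv2.resize(manip.grab_frame('side')[40:240,260:560,::-1],None,fx=2,fy=2))"
```

```text
units [ 6.500e-02 -2.000e-03  5.061e+00] tool x yaw 90.0 tilt 0.06 [ 0.3954 -0.2908  0.2118] [-0.   0.1 -0.1] 0.9945915222866806 3.1
```

View pics/side1.png

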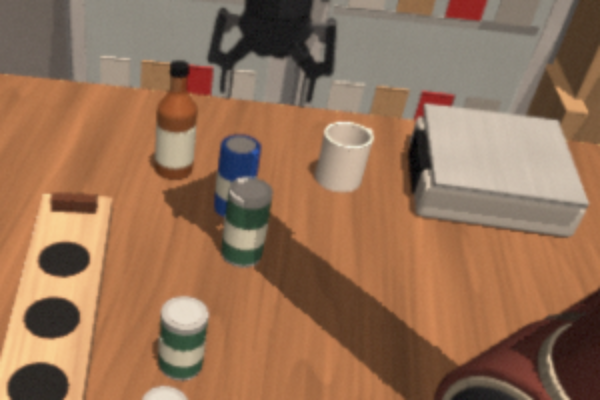

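```bash
python3 -c "
from h import *
print((proj('side',[[.3954,-.2908,.2118+.013],[.3954,-.289,.116]])-[260,40])*2)"
```

```text
[[260.85239618 118.18602049]
 [250.14901622 189.85679527]]
```

Emit:
drive_tool:
  commands: "85 0.06 0 1 0;85 0 0 1 0;85 0 0 1 0;85 0 0 1 0;85 0 0 0.6 0;85 0 0 0.46 0;85 0 0 0 0;85 0 0 0 0"

```text
time: 4.15
tool_pos: [0.3958, -0.2894, 0.0602]
tool_rot: [0.001, 0.707, 0.707, 0.0]
contact_force: [0.2, 0.4, -0.1]
gripper_width: 0.995
```

```bash
python3 -c "
from h import *
rel(.3955,-.289,.06)"
```

```text
units [ 0.013 -0.011  0.008] tool x yaw 90.0 tilt 0.11 [ 0.3958 -0.2894  0.0602] [ 0.2  0.4 -0.1] 0.9948646427654146 4.15
```

Emit:
drive_tool:
  commands: "30 0 0 0 0;30 0 0 0 0;30 0 0 0 0;30 0 0 0 0;30 0 0 0 0;30 0 0 0 0;30 0 0 -0.2 0;30 0 0 -0.4 0"

```text
time: 5.15
tool_pos: [0.3937, -0.2873, 0.0755]
tool_rot: [-0.002, 0.707, 0.707, -0.0]
contact_force: [-0.5, -0.2, -4.3]
gripper_width: 0.685
```

```bash
python3 -c "
from h import *
rel(.6356,-.1877,.15)"
```

```text
units [ 3.327  8.055 -2.501] tool x yaw 90.0 tilt 0.27 [ 0.3937 -0.2873  0.0755] [-0.5 -0.2 -4.3] 0.6854535713476015 5.15
```

Emit:
drive_tool:
  commands: "30 0 0 -0.7 0;30 0 0.3 -0.7 0;30 0.2 0.6 -0.6 0;30 0.4 0.8 0 0;30 0.4 0.9 0 0;30 0.4 0.9 0 0;30 0.4 0.9 0 0;30 0.4 0.9 0 0"

```text
time: 6.15
tool_pos: [0.5544, -0.2219, 0.1366]
tool_rot: [-0.001, 0.707, 0.707, -0.0]
contact_force: [0.4, -0.1, -4.3]
gripper_width: 0.683
```

Emit:
drive_tool:
  commands: "30 0.4 0.9 0 0;30 0.4 0.8 0 0;30 0.3 0.6 0 0;30 0 0.2 0 0;30 0 0 0 0;30 0 0 0 0;30 0 0 0 0;30 0 0 0 0"

```text
time: 7.15
tool_pos: [0.6289, -0.19, 0.1372]
tool_rot: [0.0, 0.707, 0.707, -0.0]
contact_force: [0.8, -0.5, -4.5]
gripper_width: 0.682
```

```bash
python3 -c "
from h import *
rel(.6356,-.1877,.093)
cv2.imwrite('pics/side2.png',cv2.resize(manip.grab_frame('side')[40:240,200:500,::-1],None,fx=2,fy=2))"
```

```text
units [0.076 0.225 1.474] tool x yaw 89.97 tilt 0.0 [ 0.6289 -0.19    0.1372] [ 0.8 -0.5 -4.5] 0.6824543892003581 7.15
```

View pics/side2.png

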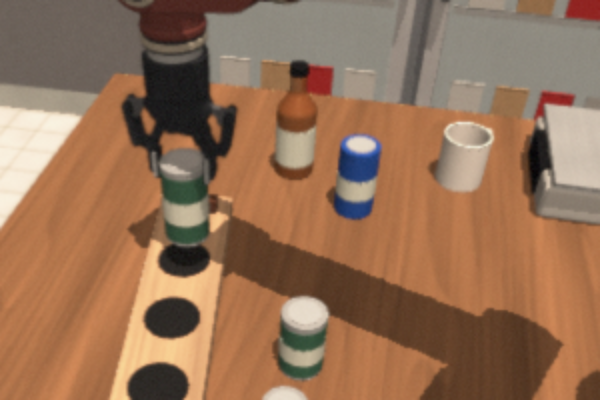

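Emit:
drive_tool:
  commands: "30 0.07 0.22 0.2 0;30 0 0 0.3 0;30 0 0 0.4 0;30 0 0 0.3 0;30 0 0 0.15 0;30 0 0 0 0;30 0 0 0 0;30 0 0 0 0"

```text
time: 8.2
tool_pos: [0.6362, -0.1878, 0.0973]
tool_rot: [0.001, 0.707, 0.707, 0.0]
contact_force: [-0.3, -1.0, -4.0]
gripper_width: 0.687
```

```bash
python3 -c "
from h import *
rel(.6356,-.1877,.0922)"
```

```text
units [ 0.004 -0.019  0.17 ] tool x yaw 90.0 tilt 0.06 [ 0.6362 -0.1878  0.0973] [-0.3 -1.  -4. ] 0.687003142569577 8.2
```

Lower in small steps.

Emit:
drive_tool:
  commands: "30 0 -0.02 0.03 0;30 0 0 0.03 0;30 0 0 0.03 0;30 0 0 0.03 0;30 0 0 0.02 0;30 0 0 0 0;30 0 0 0 0;30 0 0 0 0"

```text
time: 9.2
tool_pos: [0.6352, -0.1877, 0.0926]
tool_rot: [0.0, 0.707, 0.707, -0.0]
contact_force: [-2.2, 0.4, -2.3]
gripper_width: 0.684
```

```bash
python3 -c "
from h import *
rel(.6356,-.1877,.0922)"
```

```text
units [-0.002  0.014  0.013] tool x yaw 90.0 tilt 0.0 [ 0.6352 -0.1877  0.0926] [-2.2  0.4 -2.3] 0.6841703348327911 9.2
```

Emit:
drive_tool:
  commands: "30 0 0 0.02 0;30 0 0 0.01 0;30 0 0 0 0;30 0 0 0 0;30 0 0 0 0;30 0 0 0 0;30 0 0 0 0;30 0 0 0 0"

```text
time: 10.2
tool_pos: [0.6353, -0.1876, 0.0925]
tool_rot: [0.0, 0.707, 0.707, -0.0]
contact_force: [-5.3, 2.8, 6.3]
gripper_width: 0.681
```

Emit:
drive_tool:
  commands: "62 0 0 0 0;66 0 0 0 0;72 0 0 0 0;80 0 0 0 0;85 0 0 0 0;85 0 0 0 0;85 0 0 -0.4 0;85 0 0 -0.6 0"

```text
time: 11.2
tool_pos: [0.635, -0.1875, 0.1222]
tool_rot: [-0.0, 0.707, 0.707, -0.0]
contact_force: [-0.1, -0.1, 1.1]
gripper_width: 0.998
```

Emit:
drive_tool:
  commands: "85 0 0 -1 0;85 0 0 -1 0;85 0 0 -1 0;85 0 0 -1 0;85 0 0 -0.6 0;85 0 -0.6 0 0;85 0.5 -1 0 0;85 1 -1 0 0"

```text
time: 12.2
tool_pos: [0.5563, -0.1428, 0.2598]
tool_rot: [0.0, 0.708, 0.707, -0.0]
contact_force: [0.2, 0.8, 1.0]
gripper_width: 0.995
```

```bash
python3 -c "
from h import *
rel(.4464,-.0588,.2)
cv2.imwrite('pics/side3.png',cv2.resize(manip.grab_frame('side')[40:240,200:500,::-1],None,fx=2,fy=2))"
```

```text
units [ 2.794 -3.667  1.993] tool x yaw 89.91 tilt 0.0 [ 0.5563 -0.1428  0.2598] [0.2 0.8 1. ] 0.9949938010169114 12.2
```

View pics/side3.png

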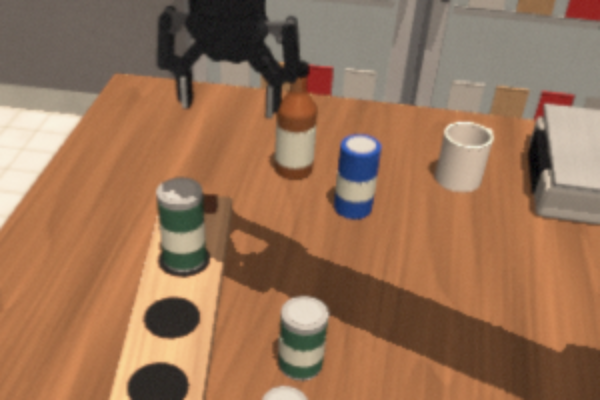

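Emit:
drive_tool:
  commands: "85 0.8 -1 0 0;85 0.8 -1 0 0;85 0.7 -0.9 0 0;85 0.49 -0.77 0.3 0;85 0 0 0.9 0;85 0 0 0.8 0;85 0 0 0 0;85 0 0 0 0"

```text
time: 13.25
tool_pos: [0.4476, -0.0591, 0.2008]
tool_rot: [0.001, 0.707, 0.707, 0.0]
contact_force: [-0.7, 0.7, 1.2]
gripper_width: 0.997
```

```bash
python3 -c "
from h import *
rel(.4464,-.0588,.04)"
```

```text
units [ 0.013 -0.048  5.36 ] tool x yaw 90.0 tilt 0.08 [ 0.4476 -0.0591  0.2008] [-0.7  0.7  1.2] 0.9969556672970428 13.25
```

Emit:
drive_tool:
  commands: "85 0.01 -0.04 0.8 0;85 0 0 1 0;85 0 0 1 0;85 0 0 1 0;85 0 0 0.8 0;85 0 0 0.5 0;85 0 0 0.26 0;85 0 0 0 0"

```text
time: 14.25
tool_pos: [0.4462, -0.0588, 0.0391]
tool_rot: [0.0, 0.707, 0.707, 0.0]
contact_force: [0.0, -1.0, 1.8]
gripper_width: 0.994
```

Emit:
drive_tool:
  commands: "75 0 0 0 0;25 0 0 0 0;25 0 0 0 0;25 0 0 0 0;25 0 0 0 0;25 0 0 0 0;25 0 0 0 0;25 0 0 0 0"

```text
time: 15.25
tool_pos: [0.447, -0.0589, 0.04]
tool_rot: [0.001, 0.707, 0.707, 0.001]
contact_force: [0.4, 0.1, 5.7]
gripper_width: 0.64
```

```bash
python3 -c "
from h import *
rel(.6187,-.074,.12)"
```

```text
units [-0.504  5.731 -2.654] tool x yaw 90.0 tilt 0.13 [ 0.447  -0.0589  0.04  ] [0.4 0.1 5.7] 0.6398044195076035 15.25
```

Emit:
drive_tool:
  commands: "25 0 0 -0.4 0;25 0 0 -0.7 0;25 0 0 -0.8 0;25 0 0.3 -0.7 0;25 -0.05 0.7 0 0;25 -0.1 0.9 0 0;25 -0.1 0.9 0 0;25 -0.1 0.9 0 0"

```text
time: 16.25
tool_pos: [0.5568, -0.069, 0.1159]
tool_rot: [-0.001, 0.707, 0.707, -0.001]
contact_force: [0.4, 0.5, -2.4]
gripper_width: 0.64
```

Emit:
drive_tool:
  commands: "25 -0.1 0.9 0 0;25 -0.05 0.7 0 0;25 0 0.35 0 0;25 0 0.08 0 0;25 0 0 0 0;25 0 0 0 0;25 0 0 0 0;25 0 0 0 0"

```text
time: 17.25
tool_pos: [0.6176, -0.0736, 0.1168]
tool_rot: [0.0, 0.707, 0.707, 0.0]
contact_force: [0.9, 0.8, -2.6]
gripper_width: 0.638
```

```bash
python3 -c "
from h import *
rel(.6187,-.074,.072)"
```

```text
units [-0.012  0.036  1.494] tool x yaw 90.0 tilt 0.01 [ 0.6176 -0.0736  0.1168] [ 0.9  0.8 -2.6] 0.6375159812138872 17.25
```

Emit:
drive_tool:
  commands: "25 -0.01 0.03 0.3 0;25 0 0 0.4 0;25 0 0 0.4 0;25 0 0 0.2 0;25 0 0 0.06 0;25 0 0 0 0;25 0 0 0 0;25 0 0 0 0"

```text
time: 18.25
tool_pos: [0.619, -0.074, 0.0765]
tool_rot: [0.0, 0.707, 0.707, 0.0]
contact_force: [0.7, -0.3, -2.7]
gripper_width: 0.635
```

Emit:
drive_tool:
  commands: "25 0 0 0.03 0;25 0 0 0.03 0;25 0 0 0.02 0;25 0 0 0.02 0;25 0 0 0.02 0;25 0 0 0 0;25 0 0 0 0;25 0 0 0 0"

```text
time: 19.25
tool_pos: [0.6187, -0.0739, 0.0724]
tool_rot: [0.0, 0.707, 0.707, 0.0]
contact_force: [-0.8, -0.7, -3.3]
gripper_width: 0.636
```

Emit:
drive_tool:
  commands: "25 0 0 0.02 0;25 0 0 0.02 0;25 0 0 0 0;25 0 0 0 0;25 0 0 0 0;25 0 0 0 0;25 0 0 0 0;25 0 0 0 0"

```text
time: 20.25
tool_pos: [0.6189, -0.074, 0.072]
tool_rot: [0.0, 0.707, 0.707, 0.0]
contact_force: [-3.1, 1.3, 5.5]
gripper_width: 0.639
```

In contact; release, retreat, and go toward tin 2.

Emit:
drive_tool:
  commands: "58 0 0 0 0;62 0 0 0 0;68 0 0 0 0;76 0 0 0 0;85 0 0 0 0;85 0 0 0 0;85 0 0 -0.4 0;85 0 0 -0.6 0"

```text
time: 21.25
tool_pos: [0.6184, -0.0739, 0.1018]
tool_rot: [-0.0, 0.707, 0.707, -0.0]
contact_force: [0.2, 0.3, -0.3]
gripper_width: 0.999
```

Emit:
drive_tool:
  commands: "85 0 0 -1 0;85 0 0 -1 0;85 0 0 -1 0;85 0 0 -1 0;85 0 -0.6 -0.4 0;85 0.5 -1 0 0;85 0.8 -1 0 0;85 0.8 -1 0 0"

```text
time: 22.25
tool_pos: [0.5101, -0.0105, 0.2351]
tool_rot: [0.001, 0.707, 0.707, 0.001]
contact_force: [0.8, 0.9, -0.3]
gripper_width: 0.997
```

```bash
python3 -c "
from h import *
rel(.4463,.0625,.15)
cv2.imwrite('pics/side4.png',cv2.resize(manip.grab_frame('side')[100:300,200:500,::-1],None,fx=2,fy=2))"
```

```text
units [ 2.433 -2.136  2.83 ] tool x yaw 89.97 tilt 0.15 [ 0.5101 -0.0105  0.2351] [ 0.8  0.9 -0.3] 0.99675461738839 22.25
```

View pics/side4.png

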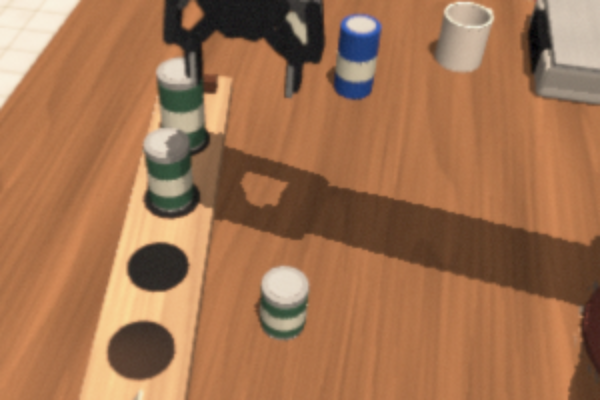

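Emit:
drive_tool:
  commands: "85 0.8 -0.8 0.4 0;85 0.8 -0.7 0.5 0;85 0.6 -0.5 0.6 0;85 0.23 -0.1 0.6 0;85 0 0 0.5 0;85 0 0 0.2 0;85 0 0 0 0;85 0 0 0 0"

```text
time: 23.3
tool_pos: [0.4483, 0.0616, 0.1497]
tool_rot: [0.0, 0.707, 0.707, 0.0]
contact_force: [0.3, -0.5, -0.6]
gripper_width: 0.993
```

```bash
python3 -c "
from h import *
rel(.4463,.0625,.022)"
```

```text
units [ 0.03  -0.072  4.258] tool x yaw 89.96 tilt 0.05 [0.4483 0.0616 0.1497] [ 0.3 -0.5 -0.6] 0.9934166999760922 23.3
```

Emit:
drive_tool:
  commands: "85 0.03 -0.07 0.7 0;85 0 0 0.9 0;85 0 0 0.9 0;85 0 0 0.8 0;85 0 0 0.6 0;85 0 0 0.34 0;85 0 0 0 0;85 0 0 0 0"

```text
time: 24.3
tool_pos: [0.4465, 0.0628, 0.0229]
tool_rot: [0.001, 0.707, 0.707, 0.001]
contact_force: [-1.0, 0.2, -0.2]
gripper_width: 0.993
```

Emit:
drive_tool:
  commands: "75 0 0 0 0;20 0 0 0 0;20 0 0 0 0;20 0 0 0 0;20 0 0 0 0;20 0 0 0 0;20 0 0 0 0;20 0 0 0 0"

```text
time: 25.3
tool_pos: [0.4464, 0.0629, 0.0228]
tool_rot: [0.001, 0.707, 0.707, 0.001]
contact_force: [-0.0, -0.3, 5.7]
gripper_width: 0.58
```

```bash
python3 -c "
from h import *
rel(.602,.0392,.1)"
```

```text
units [-0.789  5.191 -2.565] tool x yaw 90.0 tilt 0.08 [0.4464 0.0629 0.0228] [-0.  -0.3  5.7] 0.5802184450520499 25.3
```

Emit:
drive_tool:
  commands: "20 0 0 -0.4 0;20 0 0 -0.7 0;20 0 0 -0.8 0;20 0 0.3 -0.7 0;20 -0.09 0.7 0 0;20 -0.14 0.9 0 0;20 -0.14 0.9 0 0;20 -0.14 0.9 0 0"

```text
time: 26.3
tool_pos: [0.5568, 0.0475, 0.0996]
tool_rot: [-0.0, 0.707, 0.707, -0.0]
contact_force: [0.6, -0.7, -0.8]
gripper_width: 0.586
```

Emit:
drive_tool:
  commands: "20 -0.14 0.8 0 0;20 -0.1 0.5 0 0;20 -0.03 0.19 0 0;20 0 0 0 0;20 0 0 0 0;20 0 0 0 0;20 0 0 0 0;20 0 0 0 0"

```text
time: 27.3
tool_pos: [0.6012, 0.0395, 0.1]
tool_rot: [0.0, 0.707, 0.707, 0.0]
contact_force: [-0.1, 1.0, -0.8]
gripper_width: 0.587
```

```bash
python3 -c "
from h import *
rel(.602,.0394,.0548)"
```

```text
units [-0.004  0.028  1.506] tool x yaw 90.0 tilt 0.0 [0.6012 0.0395 0.1   ] [-0.1  1.  -0.8] 0.5867979725449868 27.3
```

Emit:
drive_tool:
  commands: "20 0 0.02 0.3 0;20 0 0 0.4 0;20 0 0 0.4 0;20 0 0 0.2 0;20 0 0 0.06 0;20 0 0 0 0;20 0 0 0 0;20 0 0 0 0"

```text
time: 28.3
tool_pos: [0.6022, 0.0395, 0.0596]
tool_rot: [0.0, 0.707, 0.707, 0.0]
contact_force: [0.1, 0.5, -0.8]
gripper_width: 0.586
```

Emit:
drive_tool:
  commands: "20 0 0 0.03 0;20 0 0 0.03 0;20 0 0 0.02 0;20 0 0 0.02 0;20 0 0 0.02 0;20 0 0 0 0;20 0 0 0 0;20 0 0 0 0"

```text
time: 29.3
tool_pos: [0.6019, 0.0395, 0.0556]
tool_rot: [0.0, 0.707, 0.707, 0.0]
contact_force: [-0.0, 0.1, -1.2]
gripper_width: 0.591
```

Emit:
drive_tool:
  commands: "20 0 0 0.02 0;20 0 0 0.02 0;20 0 0 0 0;20 0 0 0 0;20 0 0 0 0;20 0 0 0 0;20 0 0 0 0;20 0 0 0 0"

```text
time: 30.3
tool_pos: [0.602, 0.0395, 0.0549]
tool_rot: [0.0, 0.707, 0.707, 0.0]
contact_force: [-2.6, 0.7, 5.3]
gripper_width: 0.589
```

Emit:
drive_tool:
  commands: "54 0 0 0 0;58 0 0 0 0;64 0 0 0 0;74 0 0 0 0;85 0 0 0 0;85 0 0 0 0;85 0 0 -0.4 0;85 0 0 -0.6 0"

```text
time: 31.3
tool_pos: [0.6016, 0.0395, 0.085]
tool_rot: [-0.0, 0.707, 0.707, -0.0]
contact_force: [0.3, 1.0, -0.1]
gripper_width: 0.993
```

Emit:
drive_tool:
  commands: "85 0 0 -1 0;85 0 0 -1 0;85 0 0 -1 0;85 0 -0.3 -0.4 0;85 0.4 -0.8 0 0;85 0.8 -0.9 0 0;85 0.9 -0.9 0 0;85 0.9 -0.9 0 0"

```text
time: 32.3
tool_pos: [0.4862, 0.13, 0.1861]
tool_rot: [-0.0, 0.707, 0.707, -0.0]
contact_force: [0.2, 0.2, 1.1]
gripper_width: 1.0
```

Emit:
drive_tool:
  commands: "85 0.9 -0.8 0 0;85 0.9 -0.8 0 0;85 0.9 -0.8 0 0;85 0.9 -0.5 0 0;85 0.9 -0.3 0 0;85 0.6 -0.1 0 0;85 0.2 0 0 0;85 0 0 0 0"

```text
time: 33.3
tool_pos: [0.389, 0.2882, 0.1862]
tool_rot: [0.0, 0.707, 0.707, -0.0]
contact_force: [0.8, -0.8, 0.6]
gripper_width: 0.992
```

```bash
python3 -c "
from h import *
rel(.386,.2916,.013)
cv2.imwrite('pics/side5.png',manip.grab_frame('side')[:,:,::-1])"
```

```text
units [ 0.115 -0.099  5.772] tool x yaw 90.0 tilt 0.04 [0.389  0.2882 0.1862] [ 0.8 -0.8  0.6] 0.9921332051988788 33.3
```

View pics/side5.png

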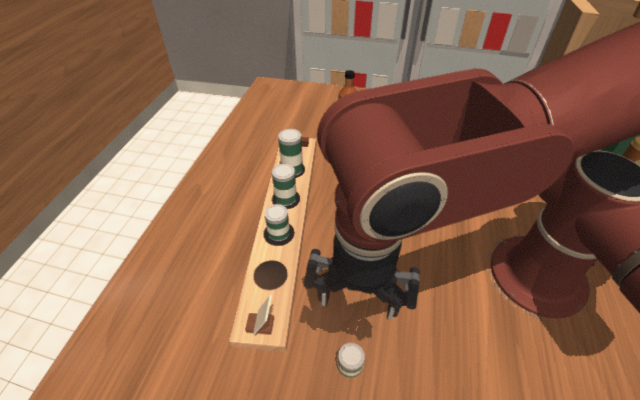

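Emit:
drive_tool:
  commands: "85 0.11 -0.1 0.7 0;85 0 0 1 0;85 0 0 1 0;85 0 0 1 0;85 0 0 1 0;85 0 0 0.7 0;85 0 0 0.4 0;85 0 0 0 0"

```text
time: 34.35
tool_pos: [0.3856, 0.2911, 0.0117]
tool_rot: [-0.0, 0.707, 0.707, -0.001]
contact_force: [0.3, -0.1, 0.2]
gripper_width: 0.993
```

Emit:
drive_tool:
  commands: "75 0 0 0 0;15 0 0 0 0;15 0 0 0 0;15 0 0 0 0;15 0 0 0 0;15 0 0 0 0;15 0 0 0 0;15 0 0 0 0"

```text
time: 35.35
tool_pos: [0.3869, 0.2924, 0.0139]
tool_rot: [0.0, 0.707, 0.707, 0.001]
contact_force: [-0.8, -0.5, 6.2]
gripper_width: 0.527
```

```bash
python3 -c "
from h import *
rel(.5853,.1529,.09)"
```

```text
units [-4.649  6.617 -2.529] tool x yaw 90.01 tilt 0.14 [0.3869 0.2924 0.0139] [-0.8 -0.5  6.2] 0.5271146182612358 35.35
```

Emit:
drive_tool:
  commands: "15 0 0 -0.4 0;15 0 0 -0.7 0;15 -0.2 0 -0.8 0;15 -0.6 0 -0.7 0;15 -0.8 0.2 0 0;15 -0.8 0.4 0 0;15 -0.8 0.6 0 0;15 -0.7 0.8 0 0"

```text
time: 36.35
tool_pos: [0.4459, 0.1739, 0.0905]
tool_rot: [-0.0, 0.707, 0.707, 0.0]
contact_force: [0.7, 0.9, -0.5]
gripper_width: 0.523
```

Emit:
drive_tool:
  commands: "15 -0.5 0.9 0 0;15 -0.2 0.9 0 0;15 -0.05 0.9 0 0;15 0 0.9 0 0;15 0 0.6 0 0;15 0 0.3 0 0;15 0 0.1 0 0;15 0 0 0 0"

```text
time: 37.35
tool_pos: [0.5834, 0.1523, 0.0902]
tool_rot: [-0.0, 0.707, 0.707, -0.0]
contact_force: [-0.0, -0.9, -1.5]
gripper_width: 0.528
```

```bash
python3 -c "
from h import *
rel(.5853,.1529,.0459)
cv2.imwrite('pics/side6.png',cv2.resize(manip.grab_frame('side')[150:350,180:480,::-1],None,fx=2,fy=2))"
```

```text
units [0.02  0.065 1.478] tool x yaw 90.01 tilt 0.03 [0.5834 0.1523 0.0902] [-0.  -0.9 -1.5] 0.5277243309091311 37.35
```

View pics/side6.png

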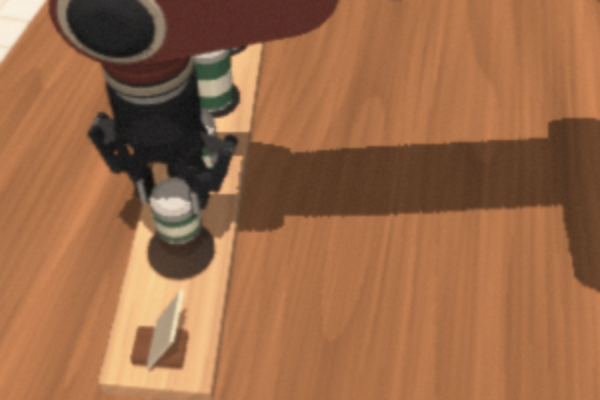

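Emit:
drive_tool:
  commands: "15 0.03 0.05 0.3 0;15 0 0 0.4 0;15 0 0 0.4 0;15 0 0 0.15 0;15 0 0 0.05 0;15 0 0 0 0;15 0 0 0 0;15 0 0 0 0"

```text
time: 38.4
tool_pos: [0.5857, 0.1532, 0.0518]
tool_rot: [0.0, 0.707, 0.707, 0.0]
contact_force: [-0.2, 0.2, -1.7]
gripper_width: 0.529
```

Emit:
drive_tool:
  commands: "15 0 0 0.03 0;15 0 0 0.03 0;15 0 0 0.02 0;15 0 0 0.02 0;15 0 0 0.02 0;15 0 0 0 0;15 0 0 0 0;15 0 0 0 0"

```text
time: 39.4
tool_pos: [0.5854, 0.1531, 0.0477]
tool_rot: [0.0, 0.707, 0.707, 0.0]
contact_force: [-1.1, -0.1, -1.1]
gripper_width: 0.526
```

Emit:
drive_tool:
  commands: "15 0 0 0.02 0;15 0 0 0.01 0;15 0 0 0.01 0;15 0 0 0 0;15 0 0 0 0;15 0 0 0 0;15 0 0 0 0;15 0 0 0 0"

```text
time: 40.4
tool_pos: [0.5854, 0.1532, 0.0465]
tool_rot: [0.0, 0.707, 0.707, 0.0]
contact_force: [0.4, 0.1, -1.7]
gripper_width: 0.526
```

Emit:
drive_tool:
  commands: "15 0 0 0.01 0;15 0 0 0.01 0;15 0 0 0.01 0;15 0 0 0 0;15 0 0 0 0;15 0 0 0 0;15 0 0 0 0;15 0 0 0 0"

```text
time: 41.4
tool_pos: [0.5854, 0.1532, 0.0459]
tool_rot: [0.0, 0.707, 0.707, -0.0]
contact_force: [-2.7, -1.2, 4.4]
gripper_width: 0.531
```

Contact. Release and retreat up and clear.

Emit:
drive_tool:
  commands: "50 0 0 0 0;54 0 0 0 0;60 0 0 0 0;72 0 0 0 0;85 0 0 0 0;85 0 0 0 0;85 0 0 -0.4 0;85 0 0 -0.6 0"

```text
time: 42.4
tool_pos: [0.5851, 0.1531, 0.0763]
tool_rot: [-0.0, 0.707, 0.707, -0.0]
contact_force: [-0.3, 0.2, -0.0]
gripper_width: 0.995
```

Emit:
drive_tool:
  commands: "85 0 0 -1 0;85 0 0 -1 0;85 0 0 -1 0;85 0 0 -1 0;85 0 -0.5 0 0;85 0 -1 0 0;85 0 -1 0 0;85 0 -1 0 0"

```text
time: 43.4
tool_pos: [0.4781, 0.1531, 0.1946]
tool_rot: [-0.001, 0.707, 0.707, -0.001]
contact_force: [0.6, -0.1, 1.3]
gripper_width: 1.0
```

Emit:
drive_tool:
  commands: "85 1 -1 0 0;85 1 -1 0 0;85 1 -0.6 0 0;85 1 0 0 0;85 1 0 0 0;85 0.6 0 0 0;85 0 0 0 0;85 0 0 0 0"

```text
time: 44.4
tool_pos: [0.4022, 0.3204, 0.1953]
tool_rot: [0.0, 0.707, 0.707, -0.0]
contact_force: [0.2, -0.2, 0.3]
gripper_width: 0.995
```

```bash
python3 - <<'E'
from h import *
for n in("side","top"):
    I=manip.grab_frame(n)[:,:,::-1].copy();cv2.imwrite(f'pics/{n}7raw.png',I)
    J=cv2.resize(I,None,fx=3,fy=3,interpolation=cv2.INTER_CUBIC)
    for (x,y),r,h in zip([(.5853,.1529),(.602,.0392),(.6187,-.074),(.6356,-.1877)],[.024,.026,.028,.030],[.05,.072,.094,.116]):
        for rr,z,col in((r,.032+h,(0,0,255)),(.037,.032,(0,255,255))):
            cv2.polylines(J,[np.int32((proj(n,circ((x,y),rr,z))+.5)*3)],True,col,1)
    J=J[350:850,580:1180] if n=="side" else J[350:750,450:1250]
    cv2.imwrite(f'pics/{n}7.png',J)
E
```

```text
(no output)
```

View pics/side7.png

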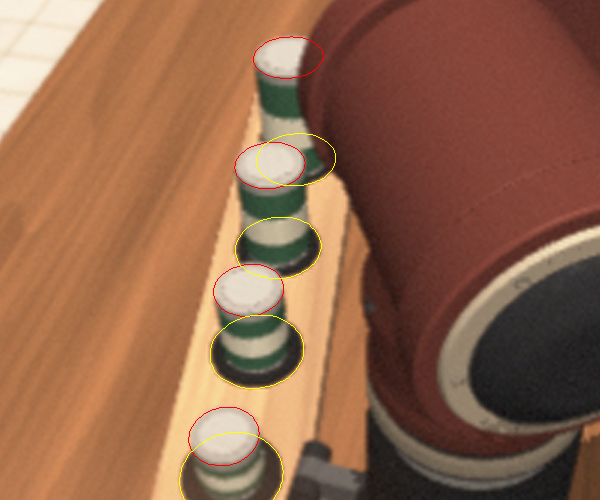

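View pics/top7.png

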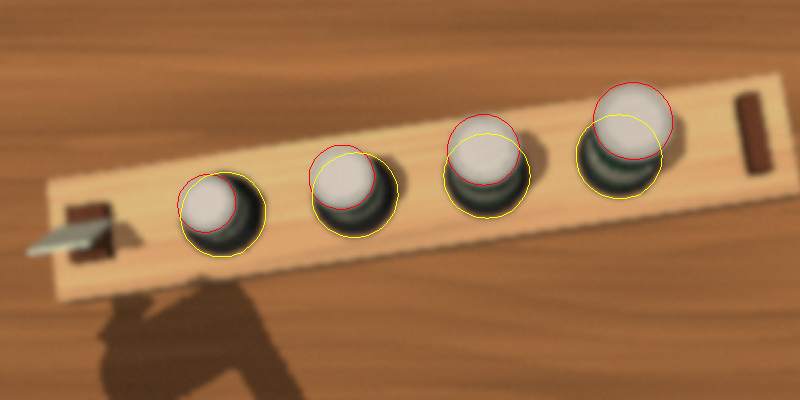

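The final views show all four lids inside their predicted outlines (red) in the top view, and the tins upright on the discs.

```bash
python3 -c "
from plant import manip
print(manip.job_done(), manip.state()['time'])"
```

```text
the job is handed in; nothing more can be done
the job is handed in; nothing more can be done
```

The four green tins now stand on the black discs in order of size, with tin_1 next to the card holder and tin_4 at the far end. I handed the job in at about 45 s, with the gripper open and clear of everything.

- **Setting down:** I lowered each tin in steps of about 1 mm until the force reading showed contact, peaking at about 6 N upward. I then opened the fingers before lifting away.
- **Placing:** In the last pictures, the lids lie on their predicted outlines in the top view, to roughly 1–2 mm by eye. The side view agrees, but the arm partly hides tin_4 there and the crop cuts off tin_1's base.
- **Bystanders:** I never moved the blue tin or the sauce bottle, and the arm's path kept well clear of the bottle. I did not re-measure either one at the end.
- **Disagreement:** The first two measurements of tin_4's position differed by 3 mm in x, because of a poor lid outline in the side view. I used the top view, and the gripper centred the tin. The side-view measurement of the disc nearest the card failed outright, so I used the top view there too. The disc spacings from the top view came out within 0.4 mm of 115 mm.

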